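# Nest the washed steel set beside the blood analyser

## Task

Nest the three washed open steel vessels for the steriliser, working from the largest to the smallest: first stand the beaker inside the wide low dish, then stand the tall narrow cylinder inside the beaker. Set each one down upright without letting it drop, with the dish still standing flat on the bench, and leave the rack of red-capped blood tubes among them standing where it is.

Things in the scene. Friction and masses are not known exactly. Their poses are not given: they have to be found in the camera images.
- dish: The largest vessel: low, wide, round open dish of plain stainless steel, outside diameter 100 mm, height 35 mm, wall 3 mm (inside diameter 94 mm), floor 4 mm thick, about 0.3 kg. Loose on the bench; need not be picked up. Origin at the centre of its underside, z up along its axis.
- beaker: Middle vessel: straight open beaker of plain stainless steel, outside diameter 66 mm (inside 60), height 70 mm, floor 4 mm thick, about 0.16 kg, loose, open end up. Grip it across near the rim, which stands 39 mm above the dish's rim when nested; its sides along world x are clear for the fingers. Not the closed canister with a black knob. Origin: centre of its underside, z up its axis.
- cylinder: Smallest vessel: tall narrow round open cylinder of plain stainless steel, outside diameter 38 mm, height 105 mm, wall 2.5 mm, floor 4 mm thick, about 0.12 kg, loose, open end up. Grip it across near the rim, which stands 39 mm above the beaker's rim when nested; its sides along world x are clear for the fingers. Origin: centre of its underside, z up its axis.
- rack: Grey tube rack with a single row of ten red-capped blood tubes, 200 mm long (its x axis), 24 mm wide (y), 88 mm high to the caps, loose, about 0.35 kg. It stands between two of the vessels' places with its long side roughly along the world x axis (within about 6 degrees). The closed canister stands likewise between the other two. Origin at the centre of its underside. Not to be disturbed.

How it is judged:
By the outcome, as a careful person would: the job done as asked, in the order asked, and still so for the second after the job is handed in, with the robot touching nothing.
It also fails if it takes over 67 s, if anything falls off the work surface, if the arm or the gripper's body presses on something with over 40 N, if the wrist force passes 120 N, or if a joint passes its speed limit or range.

## Robot

A 6-joint arm with a two-finger parallel gripper is mounted at the origin on the work surface. World frame = base frame: x ahead of the robot, y to its left, z up, the work surface at z = 0. Lengths are in m, angles in rad, forces in N, time in s.
With the tool pointing down it reaches from about 0.325 to 0.875 m from the base axis. Payload 4.4 kg.
Tool frame: the origin (TCP) lies on the centre line of the jaws, within the pads' length; the fingertips stand 22 mm ahead of it and the grasp point (between the pads) lies 3 mm ahead of it (ctrl.tcp_to_tips is the distance from the TCP to the fingertips, in m); z points along the fingers, y is the line along which they close (so a half turn about z gives the same grasp; the last joint's range is limited). The gripper opens to 85 mm and grips with 20 to 120 N. Pads are 22 mm wide; open, the fingers measure 114 mm over their backs; the gripper's body (76 mm by 85 mm) begins 54 mm behind the grasp point. The pads swing forward as they close: fully open they stand 13 mm farther back than shut.
Start: joints at [-1.454, 0.207, 1.542, -0, 1.393, -0.15], TCP at [0.152, -0.555, 0.253] pointing down, gripper open.
Joint ranges: [-2.73, 2.73], [-0.86, 2.22], [0.23, 2.46], [-1.11, 4.25], [0.08, 2.63], [-2.82, 2.82]. Speed limits (rad/s): [2.79, 2.79, 3.14, 3.14, 3.14, 3.14].

## Interface

Orientations are given as a rotation vector (axis times angle).
In Python, from bench import ctrl, vision gives the robot as it stands.
- The arm moves only by the tool servo_tool, never from a script. Its argument "steps" is a list of rows, each a list of 5 numbers: the shift along the tool's x, y, z in mm, then the turn about the tool's z in rad, then the opening, from 0 (shut) to 1 (fully open). In form: [[dx, dy, dz, yaw, jaw], ...]. A call has 1 to 5 rows; each row is the pose to reach, as a shift and turn from the pose commanded when the call began, along the tool's axes at that moment; what a row does not reach only later rows make up. A row lasts 1/10 s, in which the tool goes at most 50 mm and 8.59 degrees, less where a joint would pass 70% of its speed; a pose out of reach is approached as far as the arm can. A call with a gripper value outside its range is refused whole. The fingers move at their own pace and stop on an object; the grip force is fixed at half the most. Time passes only in rows, so rows that repeat a pose let the fingers close. It gives the time, the measured TCP pose, the force, the opening and the grip force at its end, in the units of the state.
- ctrl.sense(): the state, without advancing time (a new reading comes with each control period).
- vision.capture(name): name is "side" or "top" or "wrist"; returns a dict with "color" (384x512x3 uint8, red, green, blue), "depth" (384x512 float32, m along the optical axis (not along the pixel's ray), 0 where there is no reading), "vfov" (degrees; the focal length in pixels is half the picture's height over the tangent of half this angle, whatever the lens; pixels are square), "cx", "cy" (the principal point, pixels), "rvec" (rotation vector, rad) and "tvec" (3), from world to camera coordinates, as OpenCV has them; the wrist camera has in their place "mount" (4x4, takes a point from camera to tool coordinates, whose origin is the TCP and whose axes are the flange's). Camera axes: x right, y down, z forward; pixel columns grow to the right and rows downward; lengths in m; the calibration is good to about 2 mm. A picture is of the moment at which its call begins: read the wrist's pose just before it.
- ctrl.job_done(): hands the job in; it is judged then, once.
The state is a dict: "clock": time; "joints": joint angles; "joint_velocities": joint speeds; "tau": joint torques, N m; "tool_pos": TCP position; "tool_rot": TCP orientation; "ft_force": force on the tool from outside, world axes, zero at the start; "moment": the same for the moment, N m; "grip_width": finger opening in m; "grip_force": force on a finger pad.
Only numpy, scipy, OpenCV 4.12 (cv2) and the standard library are available. Lean on these libraries where they do the work, as an engineer would, in place of code of your own. Each camera call takes 0.05 s, during which the arm holds its last target. There are 200 camera calls.

## Working session

There is one attempt and no reset: what is moved stays moved. The work goes in short steps, Python scripts to look and compute and a tool call to move; the robot and the scene stay as the last step left them, time stands still between calls to the robot, and variables do not carry over. Pictures are saved under pics/ and viewed, at most 10 in all, crops included, and the job is handed in when it is done.

Besides the shell and the picture viewer there is one more tool, called after "Call:" as name(argument=value, ...), one argument or row to a line, values as JSON. servo_tool: Moves the arm, as the interface text tells. Its arguments: {"type":"object","properties":{"steps":{"type":"array"}},"required":["steps"]}

```bash
mkdir -p pics
cat > h.py <<'E'
import numpy as np, cv2
from scipy.spatial.transform import Rotation as R
from bench import ctrl, vision
def cloud(c, s=None):
    h,w=c["depth"].shape; f=h/2/np.tan(np.radians(c["vfov"])/2)
    v,u=np.mgrid[:h,:w]; d=c["depth"]
    P=np.stack([(u-c["cx"])/f*d,(v-c["cy"])/f*d,d],-1)
    if "mount" in c:
        M=np.array(c["mount"]); P=P@M[:3,:3].T+M[:3,3]
        P=P@R.from_rotvec(s["tool_rot"]).as_matrix().T+s["tool_pos"]
    else: P=(P-np.ravel(c["tvec"]))@R.from_rotvec(np.ravel(c["rvec"])).as_matrix()
    P[d<=0]=np.nan
    return P
def save(c,n): cv2.imwrite("pics/"+n,c["color"][:,:,::-1])
E
python3 - <<'E'
from h import *
s=ctrl.sense(); print(s)
print(R.from_rotvec(s["tool_rot"]).as_matrix().round(3))
for n in("top","side"):
    c=vision.capture(n); save(c,n+"0.png"); np.save(n+".npy",cloud(c)); print(n,c["vfov"],c["tvec"],c["rvec"])
E
```

```text
{'clock': 0.0, 'joints': array([-1.45450306e+00,  2.07434995e-01,  1.54297766e+00, -2.31101683e-05,
        1.39347592e+00, -1.50517851e-01]), 'joint_velocities': array([ 4.10089572e-04,  1.21836432e-03, -1.93285122e-03,  5.15522698e-04,
        3.10295850e-05, -8.19047422e-05]), 'tau': array([-8.64627691e-04, -3.83037472e+01, -2.91598982e+01, -3.55067759e-04,
        1.05322796e-02, -5.85250078e-06]), 'tool_pos': array([ 0.15149184, -0.55394775,  0.25210594]), 'tool_rot': array([-3.11140213e+00, -4.17564879e-01, -2.59726154e-05]), 'ft_force': array([-0.06411427, -0.97600165,  0.32648077]), 'moment': array([-0.0303043 ,  0.01485988,  0.00909968]), 'grip_force': 0.0, 'grip_width': 0.08522666362422572}
[[ 0.965  0.264 -0.   ]
 [ 0.264 -0.965  0.002]
 [ 0.    -0.002 -1.   ]]
top 56.709004321437696 [0.01811992 0.5233328  0.68988517] [ 2.12912379 -2.10884067  0.17640943]
side 48.54649020338683 [-0.47306884  0.12137497  0.89236471] [ 2.30445496 -0.29812452  0.14764634]
```

```bash
cd pics && python3 -c "
import cv2,numpy as np
cv2.imwrite('both.png',cv2.resize(np.vstack([cv2.imread('top0.png'),cv2.imread('side0.png')]),(400,600)))"
```

```text
(no output)
```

View pics/top0.png

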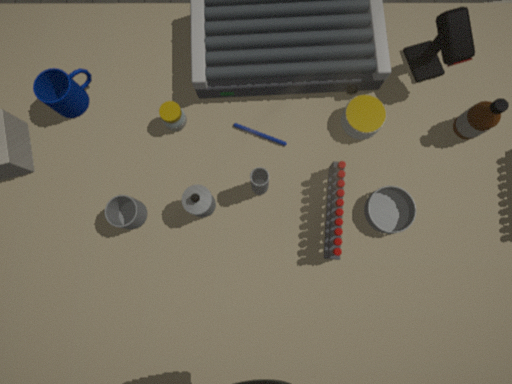

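View pics/side0.png

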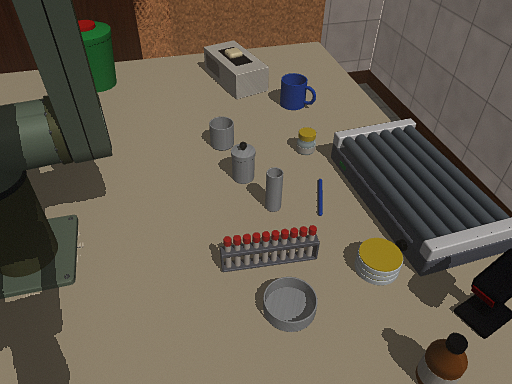

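The top view shows the beaker at about (122,212), canister (198,200), cylinder (260,180), rack (338,210) and dish (390,210). Next I measure their positions.

```bash
cat >> h.py <<'E'
from scipy.optimize import least_squares
def rim(P,xy,r,h,search=.05,tol=.006):
    """fit circle of fixed radius r (mid-wall) to points near height h round xy"""
    q=P.reshape(-1,3); q=q[np.isfinite(q[:,0])]
    q=q[(abs(q[:,2]-h)<tol)&(np.hypot(*(q[:,:2]-xy).T)<search)][:,:2]
    if len(q)<6: return None,len(q)
    o=least_squares(lambda c:np.hypot(*(q-c).T)-r,np.median(q,0),loss="soft_l1",f_scale=.002)
    return o.x.round(4),len(q),np.std(o.fun).round(4)
E
python3 - <<'E'
from h import *
T=np.load("top.npy");S=np.load("side.npy")
for n,(u,v),r,h in(("beaker",(122,212),.0315,.07),("cyl",(260,180),.01775,.105),("dish",(390,210),.0485,.035),("can",(198,200),.03,.08)):
    w=T[v-30:v+30,u-30:u+30].reshape(-1,3); w=w[np.isfinite(w[:,0])]; w=w[w[:,2]>h-.02]
    m=np.median(w[:,:2],0) if len(w) else None
    print(n,m,len(w),w.max(0).round(3),w.min(0).round(3))
    for k,A in(("top",T),("side",S)):
      print(k,rim(A,m,r,h,r+.025))
w=T[155:265,318:352].reshape(-1,3);w=w[w[:,2]>.06];print("rack",w.min(0),w.max(0), cv2.minAreaRect(w[:,:2].astype(np.float32)))
E
```

```text
beaker [0.47731862 0.29881001] 380 [0.511 0.326 0.073] [0.445 0.261 0.05 ]
top (array([0.4772, 0.2939]), 214, np.float64(0.001))
side (array([0.4746, 0.2945]), 138, np.float64(0.0016))
cyl [0.54371498 0.01764763] 148 [0.56  0.035 0.108] [ 0.523 -0.     0.085]
top (array([0.5415, 0.0172]), 95, np.float64(0.0008))
side (array([0.5391, 0.0176]), 101, np.float64(0.0012))
dish [ 0.4906954  -0.26959566] 528 [ 0.54  -0.208  0.039] [ 0.441 -0.308  0.015]
top (array([ 0.4905, -0.2577]), 294, np.float64(0.001))
side (array([ 0.4872, -0.2583]), 422, np.float64(0.0011))
can [0.4974914  0.13846655] 734 [0.53  0.17  0.109] [0.47  0.111 0.06 ]
top (array([0.5002, 0.1413]), 394, np.float64(0.0045))
side (array([0.4975, 0.1437]), 176, np.float64(0.0039))
rack [ 0.3935475  -0.15243201  0.06006425] [ 0.57769485 -0.12509351  0.09160012] ((0.48566433787345886, -0.13890382647514343), (0.015179994516074657, 0.1847645789384842), 85.47852325439453)
```

Call:
servo_tool(
  steps=[
    [45,-8,0,-0.14,1],
    [90,-16,0,-0.28,1],
    [138,-24,0,-0.42,1],
    [186,-31,0,-0.56,1],
    [235,-38,0,-0.7,1],
  ],
)

```text
clock: 0.6
tool_pos: [0.3695, -0.4548, 0.2528]
tool_rot: [-2.777, -1.467, 0.0]
ft_force: [1.1, -1.2, 0.8]
grip_width: 0.0857
grip_force: 0.0
```

```bash
cat > go.py <<'E'
import sys
from h import *
def go(x,y,z):
    s=ctrl.sense(); M=R.from_rotvec(s["tool_rot"]).as_matrix()
    d=M.T@(np.array([x,y,z])-s["tool_pos"])*1000
    t=M[:2,1]; a=np.arctan2(t[1],t[0]); a=(a+np.pi/2)%np.pi-np.pi/2
    print("t",s["clock"],"pos",s["tool_pos"].round(4),"shift",d.round(1),"yaw",round(a,3),"tilt z",M[:,2].round(3),"F",s["ft_force"].round(1),"grip",round(s["grip_width"],4),round(s["grip_force"],1),"q",s["joints"].round(2))
if __name__=="__main__": go(*map(float,sys.argv[1:4]))
E
python3 go.py .476 .294 .24
```

```text
t 0.6 pos [ 0.3695 -0.4548  0.2528] shift [ 678.6 -334.1   13.2] yaw -0.599 tilt z [-0.001  0.001 -1.   ] F [ 1.1 -1.2  0.8] grip 0.0857 0.0 q [-1.04  0.23  1.51 -0.    1.4  -0.44]
```

Call:
servo_tool(
  steps=[
    [43,-21,0,-0.12,1],
    [87,-43,0,-0.24,1],
    [131,-64,0,-0.36,1],
    [175,-86,0,-0.48,1],
    [219,-107,0,-0.6,1],
  ],
)

```text
clock: 1.1
tool_pos: [0.4042, -0.2128, 0.2527]
tool_rot: [-2.22, -2.221, -0.0]
ft_force: [1.3, 0.8, 1.2]
grip_width: 0.0858
grip_force: 0.0
```

```bash
python3 go.py .476 .294 .24
```

```text
t 1.1 pos [ 0.4042 -0.2128  0.2527] shift [506.8  72.1  13.1] yaw 0.001 tilt z [-0.001  0.001 -1.   ] F [1.3 0.8 1.2] grip 0.0858 0.0 q [-0.67 -0.05  1.82  0.    1.37 -0.68]
```

Tool x is now world +y, and tool y is world +x.

Call:
servo_tool(
  steps=[
    [48,7,0,0,1],
    [96,14,0,0,1],
    [144,21,0,0,1],
    [192,28,0,0,1],
    [240,35,0,0,1],
  ],
)

```text
clock: 1.6
tool_pos: [0.4401, 0.0268, 0.2531]
tool_rot: [2.226, 2.217, -0.0]
ft_force: [0.9, -0.6, -0.2]
grip_width: 0.0852
grip_force: 0.0
```

Call:
servo_tool(
  steps=[
    [45,7,0,0,1],
    [90,14,0,0,1],
    [130,21,0,0,1],
    [160,28,0,0,1],
    [180,35,0,0,1],
  ],
)

```text
clock: 2.1
tool_pos: [0.4757, 0.207, 0.2527]
tool_rot: [-2.223, -2.219, 0.001]
ft_force: [0.0, -0.7, 0.9]
grip_width: 0.0852
grip_force: 0.0
```

Run:
```python
from h import *
from go import go
s=ctrl.sense(); c=vision.capture("wrist"); save(c,"w1.png"); P=cloud(c,s)
print(rim(P,np.array([.476,.294]),.0315,.07,.055))
go(.476,.294,.24)
```

```text
(array([0.4761, 0.2966]), 628, np.float64(0.0009))
t 2.15 pos [0.4767 0.2089 0.2528] shift [85.1 -0.8 13.1] yaw -0.001 tilt z [ 0.     0.003 -1.   ] F [1.1 1.1 1.5] grip 0.0852 0.0 q [0.25 0.09 1.68 0.   1.38 0.25]
```

View pics/w1.png

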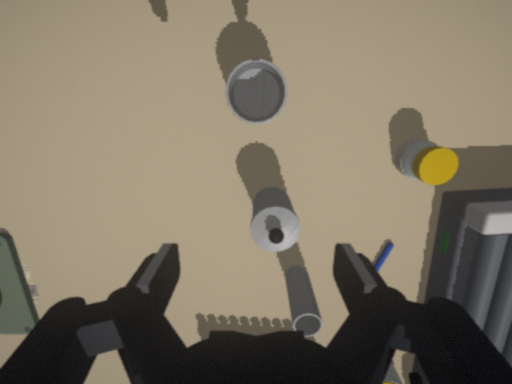

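The wrist view shows the beaker at (256,92) with its x sides clear. The fit puts its centre at (0.476, 0.295).

Call:
servo_tool(
  steps=[
    [45,-1,0,0,1],
    [87,-1,20,0,1],
    [87,-1,60,0,1],
    [87,-1,90,0,1],
    [87,-1,100,0,1],
  ],
)

```text
clock: 2.65
tool_pos: [0.4724, 0.2904, 0.1488]
tool_rot: [-2.223, -2.215, 0.013]
ft_force: [0.7, -0.8, -0.0]
grip_width: 0.0852
grip_force: 0.0
```

Run:
```python
from h import *
from go import go
s=ctrl.sense(); c=vision.capture("wrist"); P=cloud(c,s)
print(rim(P,np.array([.476,.294]),.0315,.07,.055))
go(.476,.295,.067)
```

```text
(array([0.4758, 0.2974]), 1165, np.float64(0.0009))
t 2.7 pos [0.4728 0.2902 0.149 ] shift [ 5.1  3.9 81.9] yaw -0.004 tilt z [-0.008 -0.003 -1.   ] F [ 0.3 -0.1 -0.2] grip 0.0856 0.0 q [ 0.39  0.28  1.68 -0.    1.19  0.4 ]
```

Call:
servo_tool(
  steps=[
    [0,0,0,0,1],
    [0,0,30,0,1],
    [0,0,50,0,1],
    [0,0,50,0,1],
    [0,0,50,0,1],
  ],
)

```text
clock: 3.2
tool_pos: [0.477, 0.2919, 0.1052]
tool_rot: [2.226, 2.216, 0.004]
ft_force: [0.8, -0.8, 1.3]
grip_width: 0.0854
grip_force: 0.0
```

```bash
python3 go.py .476 .2965 .067
```

```text
t 3.2 pos [0.477  0.2919 0.1052] shift [ 4.6 -1.1 38.2] yaw -0.005 tilt z [ 0.003  0.001 -1.   ] F [ 0.8 -0.8  1.3] grip 0.0854 0.0 q [ 0.39  0.34  1.71 -0.    1.09  0.4 ]
```

Call:
servo_tool(
  steps=[
    [4,-1,15,0,1],
    [4,-1,30,0,1],
    [4,-1,38,0,1],
    [4,-1,38,0,1],
    [4,-1,38,0,0.6],
  ],
)

```text
clock: 3.7
tool_pos: [0.4743, 0.2956, 0.0648]
tool_rot: [-2.226, -2.217, 0.002]
ft_force: [0.7, -0.0, 0.5]
grip_width: 0.0732
grip_force: 0.0
```

Call:
servo_tool(
  steps=[
    [0,0,0,0,0.6],
    [0,0,0,0,0.5],
    [0,0,0,0,0.4],
    [0,0,0,0,0.3],
    [0,0,0,0,0.3],
  ],
)

```text
clock: 4.2
tool_pos: [0.4754, 0.2961, 0.0661]
tool_rot: [2.225, 2.216, 0.003]
ft_force: [1.2, 0.9, 4.2]
grip_width: 0.065
grip_force: 66.8
```

```bash
python3 go.py .476 .2965 .067
```

```text
t 4.2 pos [0.4754 0.2961 0.0661] shift [ 0.4  0.6 -0.9] yaw -0.004 tilt z [ 0.002  0.001 -1.   ] F [1.2 0.9 4.2] grip 0.065 66.8 q [0.4  0.4  1.72 0.   1.02 0.41]
```

Call:
servo_tool(
  steps=[
    [0,0,-10,0,0.3],
    [0,0,-35,0,0.3],
    [0,0,-70,0,0.3],
    [0,0,-110,0,0.3],
    [0,0,-150,0,0.3],
  ],
)

```text
clock: 4.7
tool_pos: [0.4734, 0.2951, 0.2159]
tool_rot: [-2.225, -2.216, 0.004]
ft_force: [0.5, 0.4, -1.6]
grip_width: 0.065
grip_force: 66.7
```

Call:
servo_tool(
  steps=[
    [0,0,-25,0,0.3],
    [-10,0,-35,0,0.3],
    [-35,0,-35,0,0.3],
    [-70,0,-35,0,0.3],
    [-110,0,-35,0,0.3],
  ],
)

```text
clock: 5.2
tool_pos: [0.4725, 0.1843, 0.2485]
tool_rot: [-2.223, -2.218, 0.005]
ft_force: [0.4, -1.1, -2.1]
grip_width: 0.0645
grip_force: 66.7
```

Run:
```python
from h import *
from go import go
c=vision.capture("side"); save(c,"s1.png")
go(.489,-.258,.25)
```

```text
t 5.25 pos [0.4725 0.1784 0.2482] shift [-436.3   19.4    1.4] yaw -0.007 tilt z [-0.005 -0.008 -1.   ] F [-0.8 -3.4 -1.4] grip 0.0647 66.7 q [ 0.19  0.07  1.71 -0.01  1.37  0.2 ]
```

View pics/s1.png

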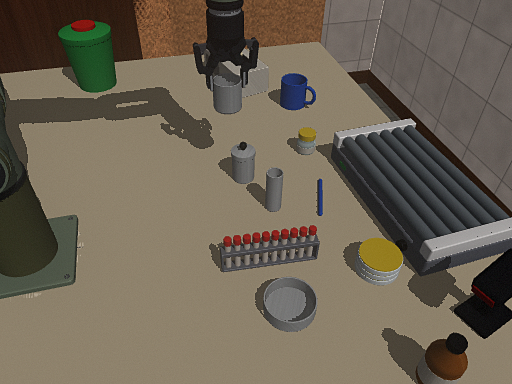

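The beaker hangs upright in the jaws at about (228,92). Now I carry it to the dish.

Call:
servo_tool(
  steps=[
    [-40,2,0,0,0.3],
    [-82,4,0,0,0.3],
    [-124,6,0,0,0.3],
    [-166,8,0,0,0.3],
    [-206,10,0,0,0.3],
  ],
)

```text
clock: 5.75
tool_pos: [0.4815, -0.0222, 0.2486]
tool_rot: [-2.224, -2.214, 0.004]
ft_force: [0.3, -0.3, -1.1]
grip_width: 0.0649
grip_force: 66.7
```

Call:
servo_tool(
  steps=[
    [-42,2,0,0,0.3],
    [-84,4,0,0,0.3],
    [-124,6,0,0,0.3],
    [-156,8,0,0,0.3],
    [-176,8,0,0,0.3],
  ],
)

```text
clock: 6.25
tool_pos: [0.489, -0.1987, 0.2484]
tool_rot: [-2.227, -2.212, 0.003]
ft_force: [0.0, 0.2, -0.7]
grip_width: 0.0645
grip_force: 66.7
```

Call:
servo_tool(
  steps=[
    [0,0,0,0,0.3],
    [0,0,0,0,0.3],
  ],
)

```text
clock: 6.45
tool_pos: [0.4893, -0.1961, 0.2487]
tool_rot: [-2.225, -2.213, 0.001]
ft_force: [0.1, 0.6, -1.3]
grip_width: 0.0651
grip_force: 66.7
```

```bash
python3 go.py .489 -.258 .25
```

```text
t 6.45 pos [ 0.4893 -0.1961  0.2487] shift [-61.9  -0.   -1.5] yaw -0.005 tilt z [-0.003  0.002 -1.   ] F [ 0.1  0.6 -1.3] grip 0.0651 66.7 q [-0.55  0.11  1.66  0.    1.37 -0.54]
```

Call:
servo_tool(
  steps=[
    [-30,0,0,0,0.3],
    [-55,0,0,0,0.3],
    [-62,0,20,0,0.3],
    [-62,0,60,0,0.3],
    [-62,0,100,0,0.3],
  ],
)

```text
clock: 6.95
tool_pos: [0.4908, -0.2575, 0.1498]
tool_rot: [2.224, 2.217, 0.001]
ft_force: [0.8, -0.3, -1.6]
grip_width: 0.065
grip_force: 66.7
```

Call:
servo_tool(
  steps=[
    [0,0,20,0,0.3],
    [0,0,32,0,0.3],
    [0,0,32,0,0.3],
    [0,0,32,0,0.3],
  ],
)

```text
clock: 7.35
tool_pos: [0.4911, -0.2582, 0.1192]
tool_rot: [2.224, 2.217, 0.0]
ft_force: [0.2, 0.1, -0.4]
grip_width: 0.065
grip_force: 66.8
```

Run:
```python
from h import *
from go import go
go(.489,-.258,.0701)
for k in("side","top"):
    c=vision.capture(k); save(c,k+"2.png"); P=cloud(c)
    print(k,rim(P,np.array([.489,-.258]),.0485,.035,.065,.004))
    q=P.reshape(-1,3); q=q[np.isfinite(q[:,0])]; q=q[(q[:,2]>.062)&(q[:,2]<.085)&(np.hypot(q[:,0]-.489,q[:,1]+.258)<.045)]
    print(len(q),q.min(0),q.max(0)); 
    if len(q)>10: print(least_squares(lambda c:np.hypot(*(q[:,:2]-c).T)-.033,[.489,-.258],loss="soft_l1",f_scale=.002).x)
```

```text
t 7.35 pos [ 0.4911 -0.2582  0.1192] shift [ 0.3 -2.2 49.1] yaw -0.003 tilt z [ 0.001 -0.001 -1.   ] F [ 0.2  0.1 -0.4] grip 0.065 66.8 q [-0.64  0.31  1.71  0.    1.12 -0.64]
side (array([ 0.4874, -0.2579]), 249, np.float64(0.0011))
488 [ 0.45724245 -0.29179959  0.06212197] [ 0.52072266 -0.22652751  0.08499699]
[ 0.48978638 -0.25911299]
top (array([ 0.4906, -0.2583]), 164, np.float64(0.001))
240 [ 0.4610152  -0.28969575  0.06216549] [ 0.52374996 -0.22628453  0.08485118]
[ 0.49240296 -0.25864154]
```

View pics/side2.png

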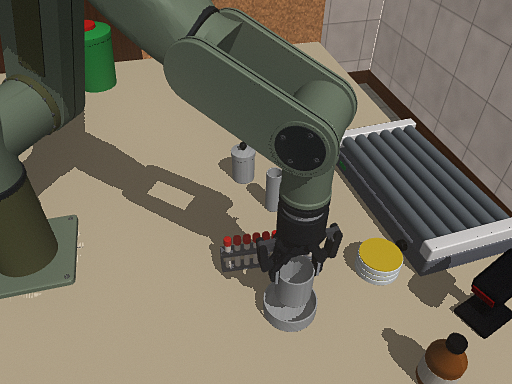

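The beaker is over the dish at (295,290), about 2 mm off in x. I correct that and lower it.

Call:
servo_tool(
  steps=[
    [0,-2,12,0,0.3],
    [0,-2,24,0,0.3],
    [0,-2,36,0,0.3],
    [0,-2,43,0,0.3],
    [0,-2,45,0,0.3],
  ],
)

```text
clock: 7.95
tool_pos: [0.4873, -0.2576, 0.0714]
tool_rot: [-2.224, -2.214, 0.001]
ft_force: [0.6, 0.2, -1.9]
grip_width: 0.065
grip_force: 66.8
```

Call:
servo_tool(
  steps=[
    [0,0,0.5,0,0.3],
    [0,0,1,0,0.3],
    [0,0,1.5,0,0.3],
    [0,0,1.5,0,0.3],
  ],
)

```text
clock: 8.35
tool_pos: [0.4887, -0.2586, 0.0722]
tool_rot: [2.225, 2.216, 0.0]
ft_force: [0.3, 0.6, -2.3]
grip_width: 0.0646
grip_force: 66.8
```

```bash
python3 go.py .489 -.258 .0701
```

```text
t 8.35 pos [ 0.4887 -0.2586  0.0722] shift [0.6 0.3 2.1] yaw -0.004 tilt z [ 0.001 -0.001 -1.   ] F [ 0.3  0.6 -2.3] grip 0.0646 66.8 q [-0.64  0.38  1.74  0.    1.02 -0.64]
```

Call:
servo_tool(
  steps=[
    [0,0,0.5,0,0.3],
    [0,0,1,0,0.3],
    [0,0,1,0,0.3],
    [0,0,1,0,0.3],
  ],
)

```text
clock: 8.75
tool_pos: [0.4884, -0.2583, 0.0708]
tool_rot: [-2.226, -2.217, 0.0]
ft_force: [0.9, 0.7, -0.6]
grip_width: 0.0647
grip_force: 66.8
```

Call:
servo_tool(
  steps=[
    [0,0,0.5,0,0.3],
    [0,0,1,0,0.3],
    [0,0,1,0,0.3],
    [0,0,1,0,0.3],
  ],
)

```text
clock: 9.15
tool_pos: [0.4885, -0.2584, 0.0701]
tool_rot: [2.226, 2.217, -0.0]
ft_force: [-0.2, 1.7, 2.2]
grip_width: 0.0648
grip_force: 67.1
```

Call:
servo_tool(
  steps=[
    [0,0,0.5,0,0.3],
    [0,0,0.5,0,0.3],
  ],
)

```text
clock: 9.35
tool_pos: [0.4885, -0.2584, 0.0701]
tool_rot: [-2.226, -2.217, 0.0]
ft_force: [-2.3, 2.7, 5.6]
grip_width: 0.0649
grip_force: 67.5
```

Contact is confirmed, so I release slowly and rise.

Call:
servo_tool(
  steps=[
    [0,0,0,0,0.8],
    [0,0,0,0,0.85],
    [0,0,0,0,0.9],
    [0,0,0,0,1],
    [0,0,0,0,1],
  ],
)

```text
clock: 9.85
tool_pos: [0.4884, -0.2584, 0.0691]
tool_rot: [-2.226, -2.217, 0.0]
ft_force: [0.3, -0.8, -0.2]
grip_width: 0.0855
grip_force: 0.0
```

Call:
servo_tool(
  steps=[
    [0,0,-10,0,1],
    [0,0,-40,0,1],
    [0,0,-85,0,1],
    [0,0,-130,0,1],
    [0,0,-178,0,1],
  ],
)

```text
clock: 10.35
tool_pos: [0.4879, -0.258, 0.2493]
tool_rot: [-2.226, -2.217, 0.0]
ft_force: [0.5, -0.3, -0.0]
grip_width: 0.0857
grip_force: 0.0
```

Call:
servo_tool(
  steps=[
    [40,5,0,0,1],
    [85,10,0,0,1],
    [130,20,0,0,1],
    [165,30,0,0,1],
    [180,36,0,0,1],
  ],
)

```text
clock: 10.85
tool_pos: [0.5254, -0.0754, 0.2483]
tool_rot: [2.222, 2.22, 0.002]
ft_force: [0.2, -0.1, -0.1]
grip_width: 0.0856
grip_force: 0.0
```

Call:
servo_tool(
  steps=[
    [0,0,0,0,1],
    [0,0,0,0,1],
  ],
)

```text
clock: 11.05
tool_pos: [0.5251, -0.0785, 0.2478]
tool_rot: [2.224, 2.217, -0.0]
ft_force: [-0.0, -0.4, -0.1]
grip_width: 0.0856
grip_force: 0.0
```

Run:
```python
from h import *
from go import go
go(.540,.0174,.103)
s=ctrl.sense(); c=vision.capture("wrist"); print("cyl",rim(cloud(c,s),np.array([.54,.0174]),.01775,.105,.04))
for k in("side","top"):
    c=vision.capture(k); save(c,k+"3.png"); P=cloud(c)
    print(k,"dish",rim(P,np.array([.489,-.258]),.0485,.035,.065,.004),"beaker",rim(P,np.array([.489,-.258]),.0315,.074,.045,.005),"cyl",rim(P,np.array([.54,.0174]),.01775,.105,.04))
```

```text
t 11.05 pos [ 0.5251 -0.0785  0.2478] shift [ 96.1  14.5 144.8] yaw -0.003 tilt z [ 0.    -0.001 -1.   ] F [-0.  -0.4 -0.1] grip 0.0856 0.0 q [-0.31  0.12  1.66 -0.    1.37 -0.31]
cyl (array([0.5404, 0.019 ]), 390, np.float64(0.0008))
side dish (array([ 0.4875, -0.2578]), 421, np.float64(0.0083)) beaker (array([ 0.4875, -0.2591]), 267, np.float64(0.0011)) cyl (array([0.5392, 0.0175]), 108, np.float64(0.0012))
top dish (array([ 0.4903, -0.2588]), 238, np.float64(0.0079)) beaker (array([ 0.4904, -0.2591]), 131, np.float64(0.001)) cyl (array([0.5415, 0.017 ]), 64, np.float64(0.0008))
```

View pics/side3.png

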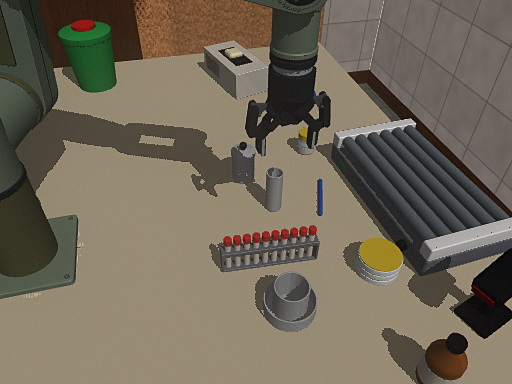

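The beaker stands centred in the dish at (291,297) and the rack is untouched. Next is the cylinder.

Call:
servo_tool(
  steps=[
    [40,8,0,0,1],
    [80,15,0,0,1],
    [97,15,20,0,1],
    [97,15,60,0,1],
    [97,15,90,0,1],
  ],
)

```text
clock: 11.7
tool_pos: [0.5402, 0.0182, 0.156]
tool_rot: [-2.226, -2.217, 0.0]
ft_force: [0.2, 0.2, 0.3]
grip_width: 0.0853
grip_force: 0.0
```

Call:
servo_tool(
  steps=[
    [0,0,0,0,1],
    [0,0,0,0,1],
    [0,0,0,0,1],
  ],
)

```text
clock: 12.0
tool_pos: [0.5422, 0.0176, 0.1595]
tool_rot: [2.225, 2.213, 0.004]
ft_force: [0.1, 0.2, 0.7]
grip_width: 0.0855
grip_force: 0.0
```

```bash
python3 go.py .5405 .0182 .103
```

```text
t 12.0 pos [0.5422 0.0176 0.1595] shift [ 0.7 -1.9 56.5] yaw -0.005 tilt z [ 0.004 -0.001 -1.   ] F [0.1 0.2 0.7] grip 0.0855 0.0 q [-0.13  0.23  1.72 -0.    1.19 -0.12]
```

Call:
servo_tool(
  steps=[
    [0,-1,20,0,1],
    [0,-1,40,0,1],
    [0,-1,52,0,1],
    [0,-1,56,0,1],
    [0,-1,56,0,1],
  ],
)

```text
clock: 12.5
tool_pos: [0.5399, 0.0182, 0.1018]
tool_rot: [2.226, 2.216, 0.001]
ft_force: [-1.1, 0.2, 0.8]
grip_width: 0.0854
grip_force: 0.0
```

Call:
servo_tool(
  steps=[
    [0,0,0,0,0.8],
    [0,0,0,0,0.65],
    [0,0,0,0,0.57],
    [0,0,0,0,0.5],
    [0,0,0,0,0.4],
  ],
)

```text
clock: 13.0
tool_pos: [0.5402, 0.0184, 0.1021]
tool_rot: [2.225, 2.216, 0.002]
ft_force: [0.5, 0.3, 2.0]
grip_width: 0.0361
grip_force: 60.1
```

Call:
servo_tool(
  steps=[
    [0,0,0,0,0.2],
    [0,0,0,0,0.1],
    [0,0,0,0,0.1],
    [0,0,0,0,0.1],
  ],
)

```text
clock: 13.4
tool_pos: [0.5402, 0.0184, 0.102]
tool_rot: [2.225, 2.216, 0.002]
ft_force: [-0.2, -0.0, 5.5]
grip_width: 0.036
grip_force: 60.5
```

```bash
python3 go.py .5405 .0182 .103
```

```text
t 13.4 pos [0.5402 0.0184 0.102 ] shift [-0.2  0.3 -1. ] yaw -0.004 tilt z [ 0.002 -0.    -1.   ] F [-0.2 -0.   5.5] grip 0.036 60.5 q [-0.13  0.31  1.76  0.    1.07 -0.12]
```

Call:
servo_tool(
  steps=[
    [0,0,-10,0,0.1],
    [0,0,-40,0,0.1],
    [0,0,-80,0,0.1],
    [0,0,-120,0,0.1],
    [0,0,-150,0,0.1],
  ],
)

```text
clock: 13.9
tool_pos: [0.5394, 0.0185, 0.2534]
tool_rot: [2.225, 2.217, 0.001]
ft_force: [0.4, -0.1, -1.0]
grip_width: 0.0365
grip_force: 60.5
```

Call:
servo_tool(
  steps=[
    [-10,-2,0,0,0.1],
    [-40,-8,0,0,0.1],
    [-75,-15,0,0,0.1],
    [-110,-22,0,0,0.1],
    [-145,-29,0,0,0.1],
  ],
)

```text
clock: 14.4
tool_pos: [0.5078, -0.1274, 0.2488]
tool_rot: [-2.223, -2.214, 0.003]
ft_force: [0.5, -1.6, -1.3]
grip_width: 0.0365
grip_force: 60.4
```

Call:
servo_tool(
  steps=[
    [-35,-7,0,0,0.1],
    [-70,-13,0,0,0.1],
    [-100,-18,0,0,0.1],
    [-122,-22,0,0,0.1],
    [-132,-22,0,0,0.1],
  ],
)

```text
clock: 14.9
tool_pos: [0.4853, -0.2599, 0.2488]
tool_rot: [-2.226, -2.211, 0.002]
ft_force: [0.2, 0.4, -1.8]
grip_width: 0.0366
grip_force: 60.4
```

Call:
servo_tool(
  steps=[
    [0,0,0,0,0.1],
    [0,0,0,0,0.1],
    [0,0,0,0,0.1],
  ],
)

```text
clock: 15.2
tool_pos: [0.4874, -0.257, 0.2508]
tool_rot: [-2.223, -2.218, -0.0]
ft_force: [0.2, -0.2, -2.1]
grip_width: 0.0363
grip_force: 60.4
```

```bash
python3 go.py .4885 -.259 .110
```

```text
t 15.2 pos [ 0.4874 -0.257   0.2508] shift [ -2.1   1.2 140.8] yaw -0.003 tilt z [-0.001  0.001 -1.   ] F [ 0.2 -0.2 -2.1] grip 0.0363 60.4 q [-0.64  0.16  1.6   0.    1.38 -0.64]
```

Call:
servo_tool(
  steps=[
    [-2,1,15,0,0.1],
    [-2,1,40,0,0.1],
    [-2,1,58,0,0.1],
    [-2,1,62,0,0.1],
    [-2,1,62,0,0.1],
  ],
)

```text
clock: 15.7
tool_pos: [0.4878, -0.2593, 0.1878]
tool_rot: [-2.223, -2.216, 0.001]
ft_force: [-0.2, -0.2, -1.1]
grip_width: 0.0363
grip_force: 60.4
```

```bash
python3 - <<'E'
from h import *
from go import go
go(.4885,-.259,.110)
for k in("side","top"):
    c=vision.capture(k); save(c,k+"4.png"); P=cloud(c)
    print(k,"beaker",rim(P,np.array([.489,-.259]),.0315,.074,.045,.005))
    q=P.reshape(-1,3); q=q[np.isfinite(q[:,0])]; q=q[(q[:,2]>.10)&(q[:,2]<.155)&(np.hypot(q[:,0]-.489,q[:,1]+.259)<.028)]
    if len(q)>10: print("cyl",len(q),least_squares(lambda c:np.hypot(*(q[:,:2]-c).T)-.019,[.489,-.258],loss="soft_l1",f_scale=.002).x)
E
python3 -c "
import cv2
cv2.imwrite('pics/s4c.png',cv2.resize(cv2.imread('pics/side4.png')[180:350,200:400],None,fx=3,fy=3))"
```

```text
t 15.7 pos [ 0.4878 -0.2593  0.1878] shift [ 0.2  0.8 77.8] yaw -0.003 tilt z [-0.002  0.002 -1.   ] F [-0.2 -0.2 -1.1] grip 0.0363 60.4 q [-0.65  0.22  1.66  0.    1.26 -0.64]
side beaker (array([ 0.4875, -0.2591]), 202, np.float64(0.0011))
cyl 459 [ 0.48719114 -0.25874753]
top beaker (array([ 0.4906, -0.2589]), 158, np.float64(0.001))
cyl 348 [ 0.49064683 -0.26055785]
```

View pics/s4c.png

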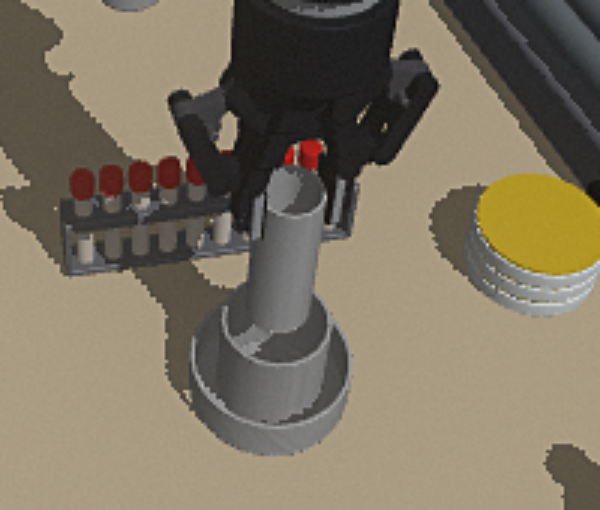

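The cylinder is centred over the beaker in the crop, at about (280,310). I lower it.

Call:
servo_tool(
  steps=[
    [0,0,15,0,0.1],
    [0,0,35,0,0.1],
    [0,0,55,0,0.1],
    [0,0,68,0,0.1],
    [0,0,73,0,0.1],
  ],
)

```text
clock: 16.3
tool_pos: [0.4875, -0.2597, 0.1145]
tool_rot: [-2.224, -2.215, 0.001]
ft_force: [0.6, -0.5, -1.5]
grip_width: 0.0363
grip_force: 60.4
```

Call:
servo_tool(
  steps=[
    [0,0,0,0,0.1],
    [0,0,0,0,0.1],
    [0,0,0.5,0,0.1],
    [0,0,1,0,0.1],
    [0,0,1,0,0.1],
  ],
)

```text
clock: 16.8
tool_pos: [0.4887, -0.2606, 0.1158]
tool_rot: [2.225, 2.216, 0.0]
ft_force: [-0.1, 1.3, -0.9]
grip_width: 0.0365
grip_force: 60.4
```

```bash
python3 go.py .4885 -.259 .110
```

```text
t 16.8 pos [ 0.4887 -0.2606  0.1158] shift [ 1.6 -0.2  5.8] yaw -0.004 tilt z [ 0.001 -0.001 -1.   ] F [-0.1  1.3 -0.9] grip 0.0365 60.4 q [-0.65  0.31  1.72  0.    1.11 -0.64]
```

Call:
servo_tool(
  steps=[
    [1,0,1,0,0.1],
    [1,0,2,0,0.1],
    [1,0,3,0,0.1],
    [1,0,4,0,0.1],
    [1,0,4,0,0.1],
  ],
)

```text
clock: 17.3
tool_pos: [0.4882, -0.2592, 0.111]
tool_rot: [-2.225, -2.217, 0.0]
ft_force: [0.4, 0.1, -2.1]
grip_width: 0.0362
grip_force: 60.4
```

Call:
servo_tool(
  steps=[
    [0,0,0.5,0,0.1],
    [0,0,1,0,0.1],
    [0,0,1,0,0.1],
    [0,0,1,0,0.1],
  ],
)

```text
clock: 17.7
tool_pos: [0.4884, -0.2593, 0.1103]
tool_rot: [-2.226, -2.217, -0.0]
ft_force: [0.8, -0.1, -2.0]
grip_width: 0.0365
grip_force: 60.4
```

Call:
servo_tool(
  steps=[
    [0,0,0.5,0,0.1],
    [0,0,0.5,0,0.1],
    [0,0,0.5,0,0.1],
  ],
)

```text
clock: 18.0
tool_pos: [0.4885, -0.2595, 0.1101]
tool_rot: [2.226, 2.217, 0.0]
ft_force: [-0.6, 0.3, 0.1]
grip_width: 0.0362
grip_force: 60.6
```

Call:
servo_tool(
  steps=[
    [0,0,0.5,0,0.1],
    [0,0,0.5,0,0.1],
    [0,0,0.5,0,0.1],
  ],
)

```text
clock: 18.3
tool_pos: [0.4886, -0.2596, 0.11]
tool_rot: [2.225, 2.217, -0.0]
ft_force: [-0.9, 1.7, 4.4]
grip_width: 0.0361
grip_force: 61.1
```

It is seated. I release and rise.

Call:
servo_tool(
  steps=[
    [0,0,0,0,0.46],
    [0,0,0,0,0.52],
    [0,0,0,0,0.7],
    [0,0,0,0,0.8],
    [0,0,0,0,0.8],
  ],
)

```text
clock: 18.8
tool_pos: [0.4883, -0.2593, 0.1091]
tool_rot: [-2.226, -2.217, 0.0]
ft_force: [-0.6, -0.2, -0.5]
grip_width: 0.0684
grip_force: 0.0
```

Call:
servo_tool(
  steps=[
    [0,0,-10,0,0.8],
    [0,0,-40,0,0.8],
    [0,0,-80,0,0.8],
    [0,0,-120,0,0.8],
    [0,0,-150,0,0.8],
  ],
)

```text
clock: 19.3
tool_pos: [0.4892, -0.2599, 0.2632]
tool_rot: [2.223, 2.214, 0.001]
ft_force: [0.9, -0.6, 0.1]
grip_width: 0.0683
grip_force: 0.0
```

Call:
servo_tool(
  steps=[
    [30,0,0,0,0.8],
    [70,0,0,0,0.8],
    [110,0,0,0,0.8],
    [140,0,0,0,0.8],
    [150,0,0,0,0.8],
  ],
)

```text
clock: 19.8
tool_pos: [0.4888, -0.1068, 0.2601]
tool_rot: [2.222, 2.22, 0.001]
ft_force: [-0.2, 0.0, -0.6]
grip_width: 0.0683
grip_force: 0.0
```

Call:
servo_tool(
  steps=[
    [0,0,0,0,0.8],
    [0,0,0,0,0.8],
    [0,0,0,0,0.8],
    [0,0,0,0,0.8],
    [0,0,0,0,0.8],
  ],
)

```text
clock: 20.3
tool_pos: [0.489, -0.1103, 0.2592]
tool_rot: [-2.227, -2.215, 0.0]
ft_force: [0.1, 0.8, -0.3]
grip_width: 0.0686
grip_force: 0.0
```

Run:
```python
from h import *
from go import go
go(.4885,-.259,.110)
for k in("side","top"):
    c=vision.capture(k); save(c,k+"5.png"); P=cloud(c); x=np.array([.489,-.259])
    for n,r,h in(("dish",.0485,.035),("beaker",.0315,.074),("cyl",.01775,.113)): print(k,n,rim(P,x,r,h,r+.012,.004))
    if k=="top":
        w=P[155:265,318:352].reshape(-1,3);w=w[(w[:,2]>.06)&(w[:,1]>-.18)];print(cv2.minAreaRect(w[:,:2].astype(np.float32)))
```

```text
t 20.3 pos [ 0.489  -0.1103  0.2592] shift [-148.7    0.4  149.2] yaw -0.005 tilt z [-0. -0. -1.] F [ 0.1  0.8 -0.3] grip 0.0686 0.0 q [-0.39  0.04  1.71 -0.    1.39 -0.39]
side dish (array([ 0.4881, -0.2565]), 355, np.float64(0.0075))
side beaker (array([ 0.4877, -0.2582]), 253, np.float64(0.0062))
side cyl (array([ 0.4878, -0.2604]), 132, np.float64(0.001))
top dish (array([ 0.4917, -0.2593]), 179, np.float64(0.0102))
top beaker (array([ 0.4907, -0.2587]), 180, np.float64(0.0064))
top cyl (array([ 0.4909, -0.2602]), 109, np.float64(0.0009))
((0.4242866039276123, -0.025189144536852837), (0.014999426901340485, 0.07792387902736664), 80.9076919555664)
```

View pics/side5.png

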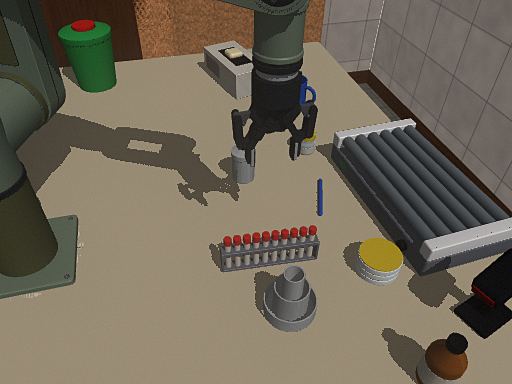

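All three vessels are nested upright around (291,295), the rack is at its original pixels (220–320, 228–270), and the gripper is clear.

```bash
python3 -c "
from bench import ctrl
print(ctrl.job_done())"
```

```text
the job is handed in; nothing more can be done
None
```

The job is handed in at about 20 s of the 67 s limit: the beaker stands in the dish and the cylinder in the beaker, all upright, with the rack where it was in the last picture.

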